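# Sort the casting buttons by metal and lock the gold in its canister

## Robot

A 6-joint arm with a two-finger parallel gripper is mounted at the origin on a cart in front of the work surface, level with it; the furniture and walls round the work are solid. World frame = base frame: x ahead of the robot, y to its left, z up, the work surface at z = 0. Lengths are in m, angles in rad, forces in N, time in s.
With the tool pointing down it reaches from about 0.275 to 1 m from the base axis. Payload 8.4 kg.
Tool frame: the origin (TCP) lies on the centre line of the jaws, within the pads' length; the fingertips stand 17 mm ahead of it and the grasp point (between the pads) lies 2 mm behind it (bot.tcp_to_tips is the y of the fingertips in the tool frame, in m); y points along the fingers, z is the direction in which the jaws open and shut, and the axes are right-handed (so a half turn about y gives the same grasp; the last joint's range is limited). The gripper opens to 85 mm and grips with 20 to 120 N. Pads are 22 mm wide; open, the fingers measure 114 mm over their backs; the gripper's body (76 mm by 85 mm) begins 54 mm behind the grasp point. The pads swing forward as they close: fully open they stand 13 mm farther back than shut.
Start: joints at [-0.002, 0.353, 1.633, -0, 1.155, -0.002], TCP at [0.625, -0, 0.248] pointing down, gripper open.
Joint ranges: [-2.63, 2.63], [-0.92, 2.1], [0.06, 2.66], [-1.3, 4.44], [0, 2.69], [-3.02, 3.02]. Speed limits (rad/s): [2.22, 2.22, 2.79, 3.14, 3.14, 3.14].

## Interface

Orientations are given as a unit quaternion [x, y, z, w].
In Python, from workcell import bot, hand, kinematics, get_obs, vision, hand_in gives the robot as it stands. The module is installed in compiled form; this text tells all that it offers. Calls block until the motion is done:
- bot.reach(position, orientation): joint-space move of the TCP to a pose.
- bot.servo_line(position, ori=None, velocity=0.15): straight line of the TCP; ori=None keeps the orientation; velocity is the mean speed in m/s.
- bot.goto_joints(angles): joint-space move.
- hand.move_gripper(opening, strength=None): finger opening in m; strength is the grip in N (None keeps the last); returns when the fingers have stopped.
- bot.dwell(seconds).
- kinematics.solve_ik(position, orientation): joint angles nearest the present ones, or None.
- get_obs(): the state.
- vision.read_camera(name): name is "scene" or "side" or "wrist"; returns a dict with "frame" (384x512x3 uint8, red, green, blue), "intrinsics" (3x3 intrinsics, pixels), "view" (4x4, takes a point from world to camera coordinates). Camera axes: x right, y down, z forward; pixel columns grow to the right and rows downward; lengths in m; the calibration is good to about 2 mm. A picture is of the moment at which its call begins. There is no depth.
A pose or a line that the arm cannot do raises bot.IKError and nothing moves.
- hand_in(): hands the job in, once; it reports no verdict.
The state is a dict: "time_s": time; "joint_pos": joint angles; "joint_vel": joint speeds; "joint_efforts": joint torques, N m; "position": TCP position; "orientation": TCP orientation; "wrist_force": force on the tool from outside, world axes, zero at the start; "ft_torque": the same for the moment, N m; "gripper_width": finger opening in m.
Only numpy, scipy, OpenCV 4.12 (cv2) and the standard library are available. Lean on these libraries where they do the work, as an engineer would, in place of code of your own. Each camera call takes 0.05 s, during which the arm holds its last target. There are 200 camera calls.

## Task

Sort the three casting buttons for the refiner: the silver one into the dish with the silver offcuts, the copper one into the dish with the copper offcuts, and the gold one into the white porcelain cup, which must stand upright in the canister base that is screwed to the table by two red ears. Then close the canister: lower the round steel cover over the cup with its black bar handle in line with the red ears until it sits fully down on the base, and turn it clockwise a quarter turn until it stops, so that the bar lies crosswise to the ears. Let go of everything and do not knock over the brown flux bottle.

Things in the scene. Friction and masses are not known exactly. Their poses are not given: they have to be found in the camera images.
- silver_button: Silver-white casting button, loose, standing on the mat: round melt end 24 mm across, 9 mm high (coned to 14 mm), with a round sprue stub 13 mm across rising from its middle to 36 mm total height. About 50 g. Pick it by the stub from above, fingertips 17 mm or more above its underside. Origin: centre of the underside; z up along the stub.
- copper_button: Copper-red casting button, same shape and sizes as the silver one. Origin: centre of the underside; z up along the stub.
- gold_button: Gold-yellow casting button, same shape and sizes as the silver one. Origin: centre of the underside; z up along the stub.
- liner_cup: White porcelain cup, loose, open at the top: outside 48 mm, inside 44 mm across, 40 mm high, floor 3 mm, about 80 g. A button fits wholly inside; let go with the fingertips just above the rim (a 20 mm drop is harmless). In the base it rises 24 mm above the base's rim, so grip the outside by its upper 20 mm. Origin: centre of the underside; z up.
- canister_base: Steel base, fixed: foot 92 mm across, 6 mm high, red ears at +x and -x (to 59 mm from the centre, 4 mm high); ring wall, inside 60, outside 63 mm across, rim 22 mm above the table; inner floor 6 mm above it. Outside the wall at +y and -y a bayonet lug, 50 degrees wide, out to 38 mm, 12 to 16 mm above the table. Origin: centre of the underside; x runs through the ears, z up.
- canister_cover: Steel cover, loose, mouth down: round cap 87 mm across (inside 83), 49 mm high, about 120 g, black bar handle on top. Two inward tabs on the lower edge, under the ends of the bar, 70 mm apart: about 3 mm of play each way round the base's wall. Seated, its lower edge rests on the foot, 6 mm above the table. Origin: centre of the lower edge; x along the bar, z up.
- cover_bar (a point): Centre of the cover's bar (54 long along x, 14 wide, 22 high; 60 mm above the lower edge). Bar within 40 degrees of the ears' line, either way round: the tabs pass between the lugs. Turned clockwise from above (negative about z) they go under the lugs to a stop at about 92 degrees: locked. Anticlockwise it is blocked at about 50 degrees, not locked. Turns freely.
- silver_dish: Shallow round blue dish, fixed, 90 mm across, 16 mm high, floor 3 mm thick and about 70 mm across, with silver-white clippings and wire (2 mm high) round the edge of its floor; the middle 40 mm is clear. Origin: centre of the underside; z up.
- copper_dish: Same blue dish, fixed, with copper-red clippings and wire round the edge of its floor. Origin: centre of the underside; z up.
- flux_bottle: Brown flux bottle with a black cap, 36 mm across, 82 mm high, loose, standing between the dishes and the base; it must stay standing. Origin: centre of the underside; z up.

How it is judged:
By the outcome, as a careful person would: the job done as asked, in the order asked, and still so for the second after the job is handed in, with the robot touching nothing.
It also fails if it takes over 114 s, if anything falls off the work surface, if the arm or the gripper's body presses on something with over 40 N, if the wrist force passes 120 N, or if a joint passes its speed limit or range.

## Working session

There is one attempt and no reset: what is moved stays moved. The work goes in short steps, each a Python script; the robot and the scene stay as the last script left them, time stands still between calls to the robot, and variables do not carry over. Pictures are saved under pics/ and viewed, about 12 in all and at most 16, crops included, and the job is handed in when it is done.

```bash
mkdir -p pics; cat > h.py <<'E'
import numpy as np, cv2
from workcell import bot, hand, kinematics, get_obs, vision, hand_in
def cam(n,save=None):
    d=vision.read_camera(n); 
    im=cv2.cvtColor(np.asarray(d["frame"]),cv2.COLOR_RGB2BGR)
    if save: cv2.imwrite("pics/%s.png"%save,im)
    return im,np.array(d["intrinsics"]),np.array(d["view"])
def ray(uv,K,V,z):
    "pixel -> point on plane z"
    R,t=V[:3,:3],V[:3,3]; c=-R.T@t
    d=R.T@np.linalg.inv(K)@np.array([uv[0],uv[1],1.])
    return c+d*(z-c[2])/d[2]
def proj(p,K,V):
    q=K@(V[:3,:3]@np.array(p)+V[:3,3]); return q[:2]/q[2]
E
python3 - <<'E'
from h import *
for n in("scene","side","wrist"):
    im,K,V=cam(n,n+"0"); print(n,K[0,0],(-V[:3,:3].T@V[:3,3]).round(3),V[2,:3].round(2))
o=get_obs();print(o["time_s"],o["orientation"],o["position"],bot.tcp_to_tips,o["gripper_width"])
E
cd pics; python3 -c "
import cv2,numpy as np
a=[cv2.imread(n+'0.png') for n in('scene','side','wrist')]
for n,i in zip('abc',a): print(i.shape)"
```

```text
scene 442.4764522032731 [ 0.124 -0.619  0.507] [ 0.46  0.71 -0.53]
side 358.56271087623395 [0.296 0.637 0.568] [ 0.29 -0.74 -0.61]
wrist 305.0802253883674 [0.625 0.079 0.374] [-0.   -0.3  -0.95]
0.15 [ 0.50028288 -0.50024791  0.49972356 -0.49974537] [6.24664129e-01 1.12565977e-05 2.47713108e-01] 0.017 0.08559444665156303
(384, 512, 3)
(384, 512, 3)
(384, 512, 3)
```

View pics/scene0.png

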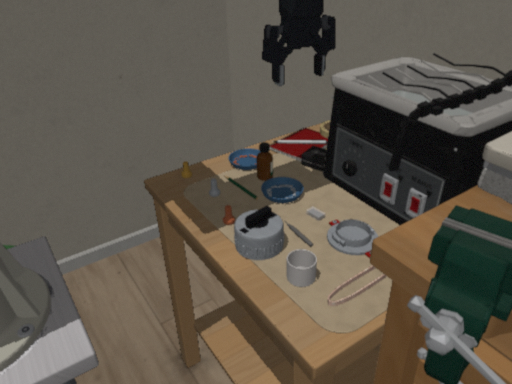

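View pics/side0.png

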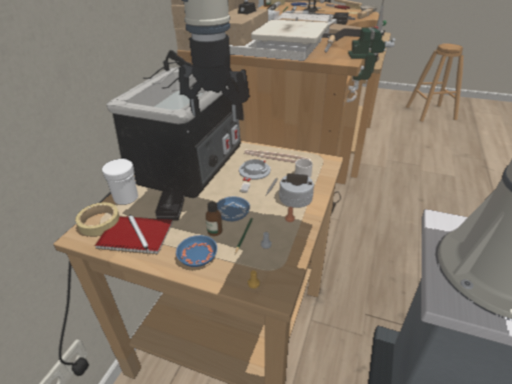

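View pics/wrist0.png

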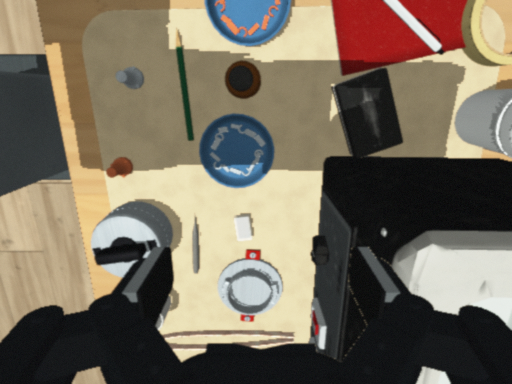

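Scene and wrist views: silver button at wrist (130,77), copper (120,166), silver dish (237,150), copper dish (247,5), bottle (243,79), base (250,287) with ears (253,254)/(247,318), cover (130,238) and cup near (165,300), half hidden. The gold button shows only in scene (186,170) and side (254,280).

```bash
python3 - <<'E'
from h import *
W=cam("wrist");S=cam("scene");D=cam("side")
def two(a,b,pa,pb):
    # least squares intersection
    A=[];B=[]
    for (im,K,V),p in((a,pa),(b,pb)):
        P=K@V[:3]
        for i in(0,1):
            r=P[i]-p[i]*P[2]; A.append(r[:3]);B.append(-r[3])
    return np.linalg.lstsq(np.array(A),np.array(B),rcond=None)[0].round(4)
r=lambda c,p,z:ray(p,c[1],c[2],z).round(4)
print("silver dish",r(W,(237,150),.016),r(S,(283,189),.01))
print("copper dish",r(S,(247,159),.01),r(D,(197,252),.012))
print("bottle",r(W,(243,77),.082),r(D,(214,209),.075))
print("base",r(W,(250,287),.022), r(S,(353,235),.022),"ears",r(W,(253,254),.004),r(W,(247,318),.004))
print("cover",two(W,S,(125,250),(261,217)),"top",r(S,(259,224),.049),"bar ends",r(S,(249,222),.065),r(S,(272,211),.065), r(W,(97,256),.06),r(W,(152,246),.06))
print("cup rim",r(S,(301,260),.04),r(D,(304,166),.04))
print("silver",two(S,D,(214,186),(265,240)),r(W,(126,76),.03))
print("copper",two(S,D,(229,215),(290,214)),r(W,(122,164),.02))
print("gold",two(S,D,(186,170),(254,280)))
print("oven front",r(W,(322,157),.2),r(W,(325,300),0))
print(kinematics.solve_ik([.4,.3,.15],get_obs()["orientation"]))
E
```

```text
silver dish [0.5965 0.0151 0.016 ] [0.5989 0.0122 0.01  ]
copper dish [0.6099 0.1695 0.01  ] [0.6065 0.1735 0.012 ]
bottle [0.6088 0.093  0.082 ] [0.5966 0.097  0.075 ]
base [ 0.6102 -0.1697  0.022 ] [ 0.5958 -0.1966  0.022 ] ears [ 0.614  -0.1299  0.004 ] [ 0.6044 -0.2357  0.004 ]
cover [ 0.4681 -0.0967  0.0565] top [ 0.4602 -0.1038  0.049 ] bar ends [ 0.438  -0.1074  0.065 ] [ 0.4879 -0.1039  0.065 ] [ 0.4345 -0.1011  0.06  ] [ 0.4999 -0.0881  0.06  ]
cup rim [ 0.4675 -0.2107  0.04  ] [ 0.4646 -0.1933  0.04  ]
silver [0.4796 0.096  0.0187] [0.4821 0.0964 0.03  ]
copper [ 0.4527 -0.0104  0.0166] [ 0.46  -0.001  0.02 ]
gold [0.4661 0.2037 0.0123]
oven front [0.6604 0.0441 0.2   ] [ 0.7179 -0.2071 -0.    ]
[6.40291483e-01 2.85489274e-01 1.98596992e+00 4.20834927e-04
 8.70528946e-01 6.40023310e-01]
```

```bash
cat >> h.py <<'E'
from scipy.spatial.transform import Rotation as Rn
Q0=Rn.from_quat([.5,-.5,.5,-.5])
def dn(deg): return (Rn.from_euler('z',deg,degrees=True)*Q0).as_quat()
E
python3 - <<'E'
from h import *
print(Q0.as_matrix().round(2).tolist())
bot.reach([.49,.1,.2],dn(0)); a=cam("wrist","w1"); np.savez("w1",K=a[1],V=a[2])
bot.reach([.53,-.15,.22],dn(0)); a=cam("wrist","w2"); np.savez("w2",K=a[1],V=a[2])
print(get_obs()["time_s"],get_obs()["position"])
E
```

```text
[[0.0, 0.0, 1.0], [-1.0, 0.0, 0.0], [0.0, -1.0, 0.0]]
2.1333 [ 0.52999755 -0.14905634  0.21980355]
```

View pics/w1.png

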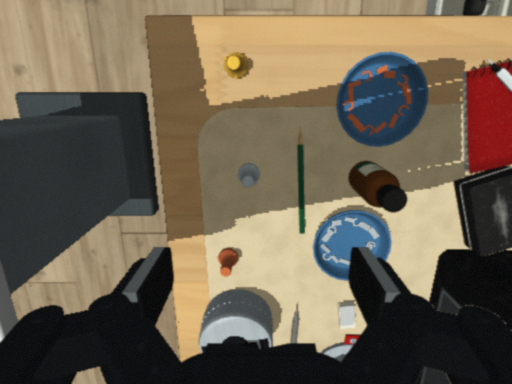

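View pics/w2.png

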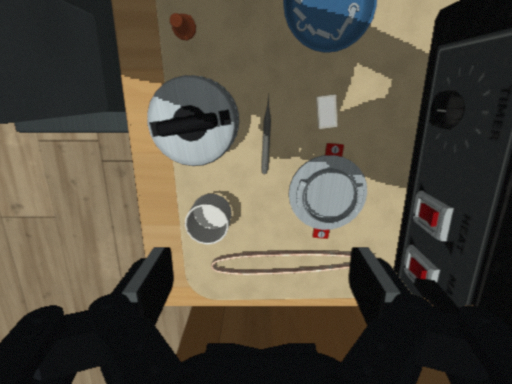

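w1: gold (234,63), silver (248,174), copper top (226,271), copper dish (382,98), silver dish (352,244), bottle cap (391,197). w2: cover top around (190,120) with bar (150,128)–(230,117), cup rim (207,225), base ring (329,193), ears (334,150)/(321,234). The cup stands mouth up.

```bash
python3 - <<'E'
from h import *
def load(n): 
    d=np.load(n+".npz"); return cv2.imread("pics/%s.png"%n),d["K"],d["V"]
A=load("w1");B=load("w2")
def m(c,lo,hi,roi):
    h=cv2.cvtColor(c[0],cv2.COLOR_BGR2HSV); x0,y0,x1,y1=roi
    k=np.zeros(h.shape[:2],np.uint8); k[y0:y1,x0:x1]=cv2.inRange(h,lo,hi)[y0:y1,x0:x1]
    return k
def ell(k):
    cs=max(cv2.findContours(k,0,2)[0],key=cv2.contourArea); return cv2.fitEllipse(cv2.convexHull(cs))
r=lambda c,p,z:ray(p,c[1],c[2],z)[:2].round(4)
for n,roi in(("copper",(325,40,440,155)),("silver",(305,200,400,285))):
    e=ell(m(A,(95,90,50),(120,255,255),roi)); print(n,"dish",np.round(e[0]),np.round(e[1]),r(A,e[0],.014))
# red ears
for roi in((320,140,350,160),(308,225,335,243)):
    k=m(B,(0,140,60),(10,255,255),roi)|m(B,(170,140,60),(180,255,255),roi)
    M=cv2.moments(k,True); p=(M['m10']/M['m00'],M['m01']/M['m00']); print("ear",p,M['m00'],r(B,p,.004))
for n,p in(("gold",(234,62)),("silver",(248,174)),("copper",(226,271))): print(n,r(A,p,.036))
print("base ring",r(B,(329,193),.022)); print("cup",r(B,(207,225),.04)); print("copper w2",r(B,(178,20),.036))
print("cap",r(A,(391,197),.082))
k=m(B,(0,0,0),(180,255,45),(140,95,240,150)); cs=max(cv2.findContours(k,0,2)[0],key=cv2.contourArea)
b=cv2.minAreaRect(cs); bp=cv2.boxPoints(b); print("bar",b); print([r(B,p,.07) for p in bp])
cv2.imwrite("pics/z.png",np.hstack([cv2.resize(B[0][70:250,140:390],None,fx=3,fy=3,interpolation=2)]))
E
```

```text
copper dish [382.  99.] [86. 97.] [0.6114 0.1741]
silver dish [352. 245.] [68. 78.] [0.5961 0.0144]
ear (333.85714285714283, 148.99319727891157) 147.0 [ 0.6126 -0.1303]
ear (320.18390804597703, 233.2183908045977) 87.0 [ 0.6033 -0.2346]
gold [0.4685 0.2054]
silver [0.4797 0.1034]
copper [ 0.4543 -0.0061]
base ring [ 0.6064 -0.1766]
cup [ 0.4715 -0.2075]
copper w2 [ 0.4553 -0.0071]
cap [0.6028 0.0953]
bar ((184.89491271972656, 124.74334716796875), (34.88307189941406, 63.2531623840332), 62.02052307128906)
[array([ 0.4308, -0.0965]), array([ 0.4818, -0.0714]), array([ 0.4949, -0.0975]), array([ 0.4427, -0.1242])]
```

View pics/z.png

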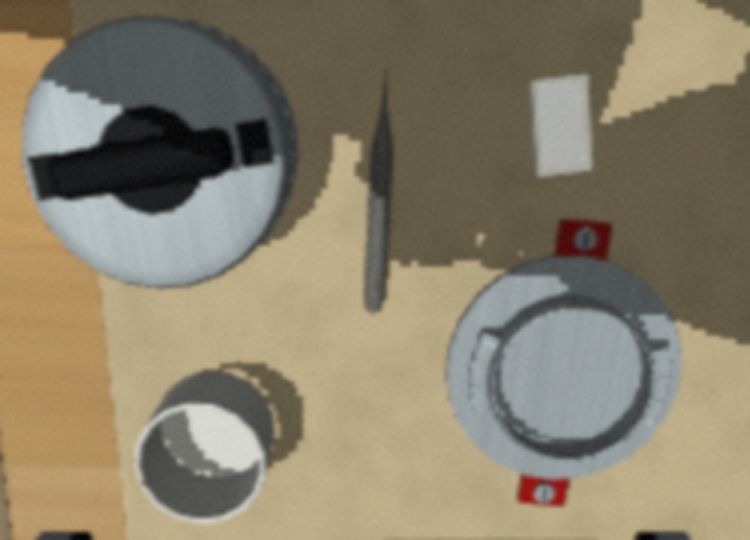

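The crop (3x, offset 140,70): bar proper runs from (48,178) to (232,148). Cup rim centre is (201,461), base foot (563,367) and base ring (571,376).

```bash
python3 - <<'E'
from h import *
d=np.load("w2.npz");K,V=d["K"],d["V"]
c=lambda x,y,z:ray((140+x/3-.33,70+y/3-.33),K,V,z)[:2].round(4)
print("foot",c(563,367,.006),"ring",c(571,376,.022),"ears",c(584,240,.004),c(543,492,.004))
print("cup",c(201,461,.04))
a,b=c(48,178,.071),c(232,148,.071); print("bar",a,b,(a+b)/2,np.degrees(np.arctan2(*(b-a)[::-1])),np.linalg.norm(b-a))
print("cap top",c(152,152,.049),c(22,152,.049),c(285,152,.049))
for p in((412,190),(402,250),(430,100)): print("oven",ray(p,K,V,0)[:2].round(3),ray(p,K,V,.03)[:2].round(3))
d=np.load("w1.npz")
S=cam("scene")
for p in((331,80),(328,175),(470,160),(408,222)): print([ray(p,S[1],S[2],z)[:2].round(3).tolist() for z in(0,.1,.2,.25)])
E
```

```text
foot [ 0.6081 -0.1806] ring [ 0.6077 -0.179 ] ears [ 0.6132 -0.1311] [ 0.604  -0.2352]
cup [ 0.4712 -0.2056]
bar [ 0.4368 -0.1006] [ 0.4918 -0.092 ] [ 0.4643 -0.0963] 8.88701475554277 0.05566830336915254
cap top [ 0.4632 -0.0949] [ 0.4219 -0.0949] [ 0.5054 -0.0949]
oven [ 0.71 -0.18] [ 0.694 -0.171]
oven [ 0.709 -0.26 ] [ 0.694 -0.243]
oven [ 0.714 -0.077] [ 0.698 -0.077]
[[1.173, 0.501], [0.966, 0.28], [0.759, 0.059], [0.656, -0.051]]
[[0.726, 0.013], [0.607, -0.112], [0.488, -0.236], [0.429, -0.299]]
[[1.039, -0.131], [0.859, -0.227], [0.678, -0.324], [0.588, -0.372]]
[[0.73, -0.209], [0.61, -0.29], [0.491, -0.371], [0.431, -0.411]]
```

```bash
cat >> h.py <<'E'
def pick(x,y,z,deg,op,hi,N=40):
    hand.move_gripper(op); bot.reach([x,y,hi],dn(deg)); bot.servo_line([x,y,z],velocity=.12)
    f0=np.array(get_obs()["wrist_force"]); hand.move_gripper(0,N)
    o=get_obs(); print("grip",round(o["gripper_width"],4),"dF",(np.array(o["wrist_force"])-f0).round(1),np.round(o["position"],4))
    bot.servo_line([x,y,hi],velocity=.2); o=get_obs(); print("up",round(o["gripper_width"],4),"t",o["time_s"])
def place(x,y,z,deg,op,hi):
    bot.reach([x,y,hi],dn(deg)); bot.servo_line([x,y,z],velocity=.12); bot.dwell(.2)
    o=get_obs(); print("at",np.round(o["position"],4),np.round(o["wrist_force"],1),round(o["gripper_width"],4))
    hand.move_gripper(op); bot.dwell(.2); bot.servo_line([x,y,hi],velocity=.2)
E
python3 - <<'E'
from h import *
pick(.4797,.1015,.040,0,.04,.15)
cam("side","s1")
place(.596,.0145,.046,0,.035,.15)
bot.reach([.55,.0,.2],dn(0));cam("wrist","w3")
E
python3 -c "
import cv2,numpy as np
a=cv2.imread('pics/s1.png')[120:290,140:350];b=cv2.imread('pics/w3.png')[:300]
cv2.imwrite('pics/v1.png',np.hstack([cv2.resize(a,(370,300)),b[:,90:]]))"
```

```text
grip 0.0108 dF [-0.8  0.9  4.2] [0.4801 0.1016 0.0405]
up 0.0109 t 5.8667
at [0.5965 0.0145 0.0468] [ 0.1  0.5 -0.9] 0.0108
```

View pics/v1.png

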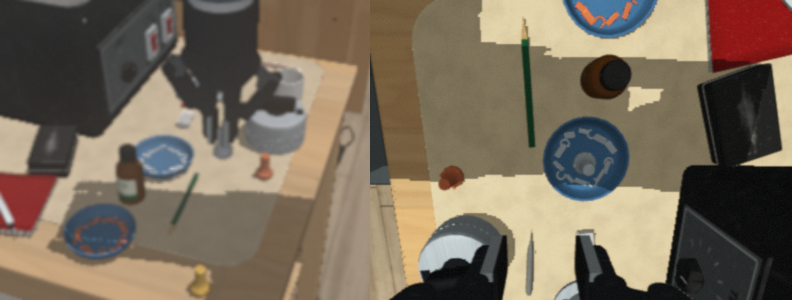

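Left: the silver button held upright. Right: it stands in the silver dish at about (588,163). Next copper, then the cup.

```bash
python3 - <<'E'
from h import *
pick(.4548,-.0065,.040,0,.04,.15)
place(.6105,.1740,.046,0,.035,.15)
bot.reach([.4712,-.206,.2],dn(0))
pick(.4712,-.206,.040,0,.070,.15,30)
if get_obs()["gripper_width"]>.04:
    place(.608,-.181,.0475,0,.062,.15)
    bot.reach([.56,-.14,.2],dn(0))
cam("wrist","w4"); cam("side","s4")
E
python3 -c "
import cv2,numpy as np
a=cv2.imread('pics/s4.png')[140:290,140:350];b=cv2.imread('pics/w4.png')[:300]
cv2.imwrite('pics/v2.png',np.hstack([cv2.resize(a,(370,300)),b[:,90:]]))"
```

```text
grip 0.0107 dF [-0.3 -1.   3.3] [ 0.4552 -0.0065  0.0404]
up 0.0106 t 12.3
at [0.611  0.1741 0.0468] [ 0.6 -0.3 -0.4] 0.0109
grip 0.0477 dF [-2.7 -0.4  7.5] [ 0.4717 -0.2062  0.041 ]
up 0.0469 t 20.0417
at [ 0.6082 -0.1811  0.0477] [-0.4 -0.5  0.2] 0.0473
```

View pics/v2.png

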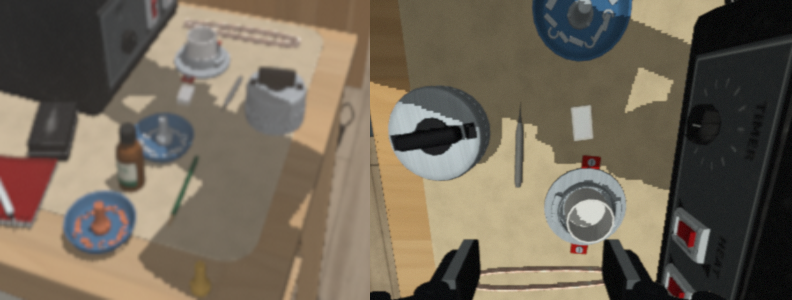

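Both buttons stand in their dishes and the cup stands upright in the base, with its rim at v2 (589,213), which is w4 (309,213). Next: gold.

```bash
python3 - <<'E'
from h import *
im,K,V=cam("wrist")
print("cup rim",ray((309,213),K,V,.046).round(4))
c=ray((309,213),K,V,.046)[:2]
g=np.array([.608,-.181]); t=(c+g)/2 if np.linalg.norm(c-g)<.012 else c
pick(.4685,.2045,.040,0,.04,.15)
place(t[0],t[1],.068,0,.03,.17)
bot.reach([.54,-.10,.2],dn(0)); a=cam("wrist","w5"); np.savez("w5",K=a[1],V=a[2]); print(get_obs()["time_s"])
cv2.imwrite("pics/v3.png",cv2.resize(a[0][60:320,90:390],None,fx=2.2,fy=2.2,interpolation=2))
E
```

```text
cup rim [ 0.6072 -0.173   0.046 ]
grip 0.0106 dF [-1.   0.1  5.1] [0.4689 0.2047 0.0405]
up 0.0103 t 27.4333
at [ 0.6081 -0.1772  0.0688] [0.2 0.4 0.1] 0.0105
31.8833
```

View pics/v3.png

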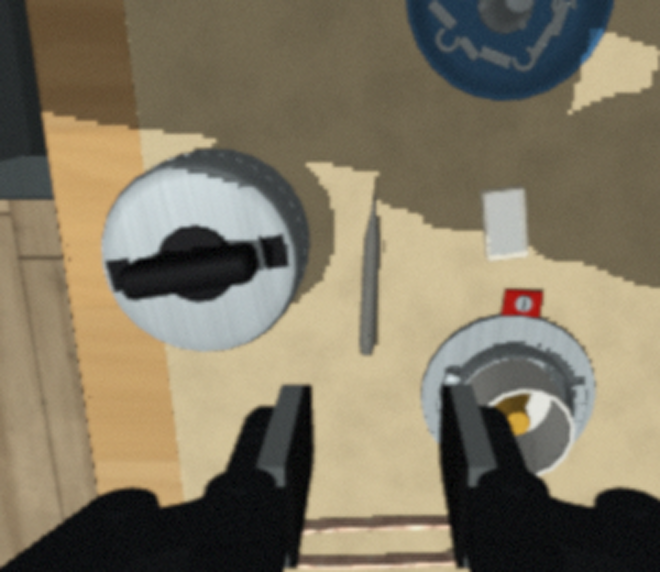

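Gold lies in the cup, at v3 (518,422). Now I measure the cover bar, the foot and the rim from this view and w4.

```bash
python3 - <<'E'
from h import *
d=np.load("w5.npz");K,V=d["K"],d["V"]
c=lambda x,y,z:ray((90+x/2.2-.27,60+y/2.2-.27),K,V,z)[:2].round(4)
print("cup",c(517,432,.046),"foot",c(508,397,.006),"ear",c(523,303,.004))
a,b=c(125,283,.071),c(255,262,.071); print("bar",a,b,(a+b)/2,np.degrees(np.arctan2(*(b-a)[::-1])),np.linalg.norm(b-a))
# outer marks line
a,b=c(110,277,.06),c(288,249,.06);print("line",(a+b)/2,np.degrees(np.arctan2(*(b-a)[::-1])))
print("cap",c((102+297)/2,(165+351)/2,.049))
# w4
im=cv2.imread("pics/w4.png"); t=np.array([.56,-.14,.2])-[.54,-.10,.2]
V4=V.copy(); V4[:3,3]-=V[:3,:3]@t
for n,p,z in(("foot",(306,205),.006),("rim",(309,213),.046)): print(n,ray(p,K,V4,z).round(4))
h=cv2.cvtColor(im,cv2.COLOR_BGR2HSV); k=cv2.inRange(h[...,0],11,169)==0
k=((h[...,0]<10)|(h[...,0]>170))&(h[...,1]>140)&(h[...,2]>60)
for x0,y0,x1,y1 in((295,150,330,175),(285,240,315,260)):
    ys,xs=np.nonzero(k[y0:y1,x0:x1]); print("ear",ray((xs.mean()+x0,ys.mean()+y0),K,V4,.004).round(4),xs.min()+x0,xs.max()+x0,ys.min()+y0,ys.max()+y0)
E
```

```text
cup [ 0.6054 -0.1802] foot [ 0.6086 -0.1823] ear [ 0.6134 -0.1307]
bar [ 0.4395 -0.0996] [ 0.4917 -0.0908] [ 0.4656 -0.0952] 9.56908440653719 0.052936565812300315
line [ 0.4663  -0.09435] 9.286453233243387
cap [ 0.4639 -0.0952]
foot [ 0.6097 -0.1789  0.006 ]
rim [ 0.6068 -0.1724  0.046 ]
ear [ 0.6125 -0.13    0.004 ] 302 320 155 168
ear [ 0.6032 -0.2344  0.004 ] 290 307 244 253
```

```bash
python3 - <<'E'
from h import *
pick(.465,-.0955,.069,-80.7,.04,.16,70)
bot.reach([.608,-.1815,.17],dn(-5.1))
bot.servo_line([.608,-.1815,.095],velocity=.1); bot.dwell(.2)
f0=np.array(get_obs()["wrist_force"]);print(f0.round(1))
for z in np.arange(.091,.0739,-.002):
    bot.servo_line([.608,-.1815,z],velocity=.04); o=get_obs(); f=np.array(o["wrist_force"])-f0
    print(round(z,4),np.round(o["position"],4),f.round(1))
    if f[2]>12: break
print(o["time_s"],o["gripper_width"]); cam("side","s6"); cam("scene","c6")
E
python3 -c "
import cv2,numpy as np
a=cv2.imread('pics/s6.png')[130:230,200:340];b=cv2.imread('pics/c6.png')[180:280,280:420]
cv2.imwrite('pics/v4.png',np.hstack([cv2.resize(i,(390,280)) for i in(a,b)]))"
```

```text
grip 0.0123 dF [-0.9 -0.1  7.1] [ 0.4656 -0.0957  0.0698]
up 0.0125 t 35.2667
[ 0.9 -0.6 -0.4]
0.091 [ 0.6078 -0.1815  0.0908] [-0.4  1.3  0.2]
0.089 [ 0.6079 -0.1815  0.0888] [-1.4  1.7 -0.6]
0.087 [ 0.6079 -0.1815  0.0868] [-1.4  0.8 -1.4]
0.085 [ 0.6079 -0.1815  0.0848] [-1.2  0.3 -0.5]
0.083 [ 0.6079 -0.1815  0.0828] [-0.1  0.5 -0.1]
0.081 [ 0.6079 -0.1815  0.0808] [-1.   0.3 -0.4]
0.079 [ 0.6079 -0.1815  0.0788] [-0.8  0.1 -1.3]
0.077 [ 0.6079 -0.1815  0.0769] [-1.8  0.4 -0.1]
0.075 [ 0.6084 -0.1816  0.0759] [-2.6  1.3  7.2]
39.8833 0.012153913749282196
```

View pics/v4.png

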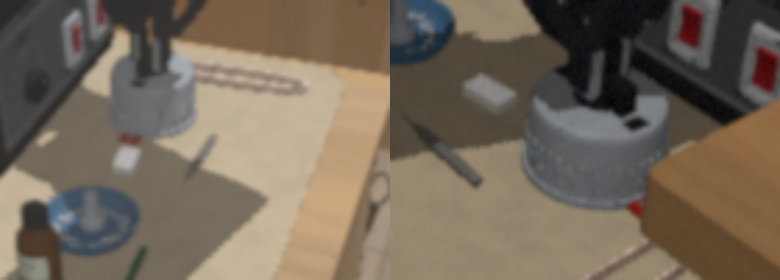

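The cover sits fully down: the TCP rose exactly 6 mm over its grip height, and contact force began there. Now the turn. I regrip halfway to keep the wrist camera clear of the oven.

```bash
cat >> h.py <<'E'
def turn(p,degs,lim=2.0):
    m0=get_obs()["ft_torque"][2]
    for d in degs:
        bot.reach(p,dn(d)); o=get_obs(); m=o["ft_torque"][2]-m0
        print(round(d,1),"Mz",round(m,2),"F",np.round(o["wrist_force"],1),"w",round(o["gripper_width"],4),"t",o["time_s"])
        if abs(m)>lim: print("stop"); break
E
python3 - <<'E'
from h import *
x,y=.608,-.1815
turn([x,y,.0755],[-15,-25,-35,-45])
hand.move_gripper(.04); bot.servo_line([x,y,.15],velocity=.2)
bot.reach([x,y,.15],dn(135)); bot.servo_line([x,y,.0755],velocity=.12); hand.move_gripper(0,70)
turn([x,y,.0755],[125,115,105,97,91,88,86,84,82,80,78],1.2)
cam("scene","c7")
E
```

```text
-15 Mz -0.11 F [-1.8  0.6  3.2] w 0.0121 t 40.275
-25 Mz -0.13 F [ 0.9 -0.2  4.7] w 0.0122 t 40.5667
-35 Mz -0.1 F [-0.4 -0.6  4.9] w 0.0125 t 40.8583
-45 Mz -0.23 F [-0.3  1.   6. ] w 0.0127 t 41.15
125 Mz -0.25 F [ 0.7 -0.6  5.9] w 0.0123 t 46.125
115 Mz -0.23 F [ 0.7 -0.9  6.3] w 0.0119 t 46.4167
105 Mz -0.26 F [-0.7 -0.2  5.6] w 0.0122 t 46.7083
97 Mz -0.23 F [ 0.5 -1.2  5.7] w 0.0123 t 46.9667
91 Mz -0.23 F [0.9 1.3 5.1] w 0.0121 t 47.2167
88 Mz -0.22 F [ 1.8 -0.2  6.4] w 0.0123 t 47.4667
86 Mz -0.15 F [2.3 0.2 5.2] w 0.0123 t 47.7167
84 Mz -0.15 F [ 2.7 -0.3  5.3] w 0.0123 t 47.9667
82 Mz -0.12 F [ 2.3 -0.2  5. ] w 0.0122 t 48.2167
80 Mz -0.09 F [ 1.3 -0.3  5.2] w 0.0124 t 48.4667
78 Mz -0.15 F [ 2.1 -0.7  5.3] w 0.0122 t 48.7167
```

```bash
python3 - <<'E'
from h import *
x,y=.608,-.1815
hand.move_gripper(.04); bot.dwell(.2); bot.servo_line([x,y,.16],velocity=.2)
bot.reach([.56,-.16,.22],dn(0)); a=cam("wrist","w8"); np.savez("w8",K=a[1],V=a[2])
c=cam("scene")[0][180:300,280:440]
cv2.imwrite("pics/v5.png",np.hstack([cv2.resize(a[0][90:290,230:430],(500,500),interpolation=2),cv2.resize(c,(280,500))]))
E
```

```text
(no output)
```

View pics/v5.png

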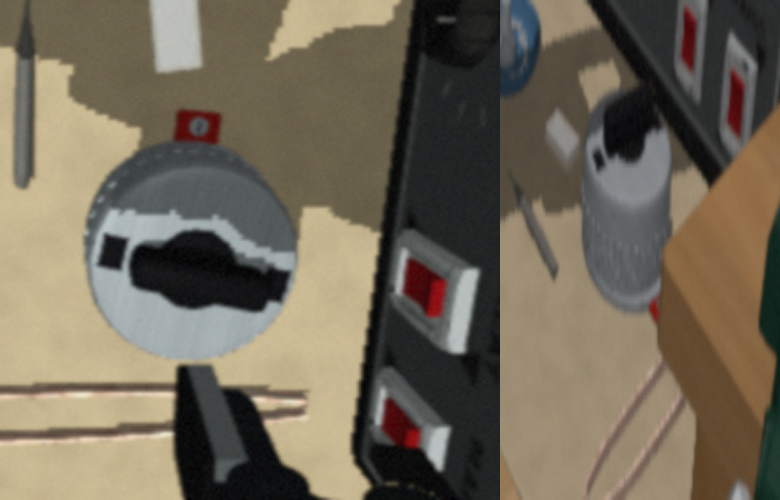

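The bar now lies crosswise, from v5 (135,257) to (285,290), about −11°, but I felt no clear stop. I grip again, turn on until the torque rises, then test the lock with a gentle pull.

```bash
python3 - <<'E'
from h import *
d=np.load("w8.npz");K,V=d["K"],d["V"]
c=lambda x,y,z:ray((230+x/2.5-.3,90+y/2.5-.3),K,V,z)[:2]
a,b=c(133,262,.077),c(268,293,.077);print("bar",(a+b)/2,np.degrees(np.arctan2(*(b-a)[::-1])))
a,b=c(112,252,.056),c(288,287,.056);print("marks",(a+b)/2,np.degrees(np.arctan2(*(b-a)[::-1])))
x,y=.608,-.1815
bot.reach([x,y,.16],dn(78)); bot.servo_line([x,y,.0755],velocity=.12); hand.move_gripper(0,70); bot.dwell(.2)
turn([x,y,.0755],[77,76,75,74,73,72,71,70],.45)
E
```

```text
bar [ 0.60582127 -0.17619678] -13.397423567930955
marks [ 0.60908188 -0.18028623] -11.618596266461905
77 Mz 0.1 F [-1.1 -0.4  5.9] w 0.0123 t 54.1667
76 Mz 0.22 F [0.2 0.6 5.7] w 0.0125 t 54.4167
75 Mz 0.23 F [1.5 2.8 5.4] w 0.0122 t 54.6667
74 Mz 0.4 F [2.3 4.1 4.7] w 0.0123 t 54.9167
73 Mz 0.46 F [2.3 5.5 5.1] w 0.0124 t 55.1667
stop
```

The stop is there: torque rises from about 77° on. Now a gentle pull test.

```bash
python3 - <<'E'
from h import *
x,y=.608,-.1815
bot.reach([x,y,.0755],dn(76))
f0=np.array(get_obs()["wrist_force"])
for z in(.0775,.0795,.0815,.0835):
    bot.servo_line([x,y,z],velocity=.03);o=get_obs();f=np.array(o["wrist_force"])-f0
    print(z,np.round(o["position"],4),f.round(1),round(o["ft_torque"][2],2))
    if f[2]<-8: break
bot.servo_line([x,y,.0757],velocity=.03); bot.dwell(.2)
hand.move_gripper(.04); bot.dwell(.2); bot.servo_line([x,y,.16],velocity=.2)
bot.reach([.56,-.02,.27],dn(0)); a=cam("wrist","w9"); cam("side","s9"); print(get_obs()["time_s"])
b=cv2.imread("pics/s9.png")[130:300,130:350]
cv2.imwrite("pics/v6.png",np.hstack([cv2.resize(b,(388,300)),a[0][:300,60:460]]))
E
```

```text
0.0775 [ 0.6084 -0.1814  0.0778] [-0.  -0.2 -2.1] 0.06
0.0795 [ 0.6084 -0.1814  0.0787] [  4.7  -1.5 -13.4] 0.08
59.0583
```

View pics/v6.png

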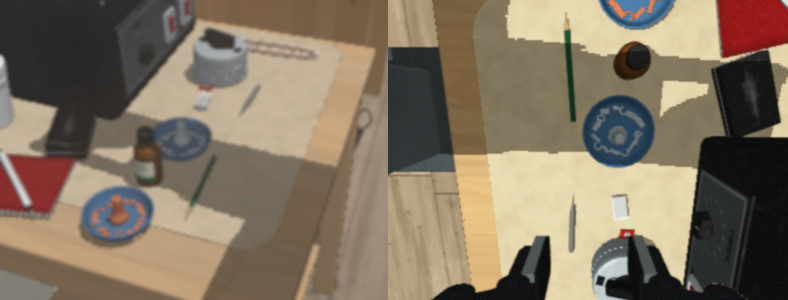

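The pull was blocked at −13 N after about 3 mm, so the cover is locked. Silver and copper stand in their dishes, and the bottle is upright.

```bash
python3 -c "
from h import *
hand_in()"
```

```text
the job is handed in; nothing more can be done
```

The job is done and handed in at about 59 s on the robot's clock, with the gripper open and clear of everything.

**What I did:** I put the silver and copper buttons in their dishes, stood the cup in the base, and dropped the gold button into it. I then lowered the cover in line with the ears. It landed 6 mm above its grip height on the table, as expected for fully seated. I turned it clockwise to the stop, re-gripping partway to keep the wrist camera away from the oven.

**Last checks:**
- **Buttons and bottle:** the last pictures show silver and copper standing in the right dishes and the bottle upright. I saw the gold button in the cup before closing.
- **Lock:** a gentle pull on the cover was blocked at about 13 N after roughly 3 mm, so it is locked. I then set it back down. I did not re-measure the bar angle after that pull.

**What disagreed:**
- **Stop angle:** the stop came later than the stated 92°, at roughly 97–99° by my measurement. I put this down to the cover's play and about 1–2° of camera error.
- **Stop feel:** torque rose gradually, by about 0.45 N m, rather than sharply.
- **Cup position:** two readings of where the cup sits in the base differed by about 8 mm, but it stood upright and the cover seated over it.

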